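Half-close the bayonet lid of an air-dryer canister and hold it

ROBOT

A 6-joint arm with a two-finger parallel gripper is mounted at the origin on the work surface. World frame = base frame: x ahead of the robot, y to its left, z up, the work surface at z = 0. Lengths are in mm, angles in rad, forces in N, time in s.
With the tool pointing down it reaches from about 275 to 850 mm from the base axis. Payload 5.2 kg.
Tool frame: the origin (TCP) lies on the centre line of the jaws, within the pads' length; the fingertips stand 8 mm ahead of it and the grasp point (between the pads) lies 11 mm behind it; z points along the fingers, y is the line along which they close (so a half turn about z gives the same grasp; the last joint's range is limited). The gripper opens to 85 mm and grips with 20 to 120 N. Pads are 22 mm wide; open, the fingers measure 114 mm over their backs; the gripper's body (76 mm by 85 mm) begins 54 mm behind the grasp point. The pads swing forward as they close: fully open they stand 13 mm farther back than shut.
Start: joints at [0.986, 0.259, 1.535, -0, 1.348, -0.203], TCP at [204.904, 510.411, 214.61] pointing down, gripper open.
Joint ranges: [-3.14, 3.14], [-0.91, 2.08], [0.19, 2.58], [-1.22, 4.36], [0.22, 2.71], [-3.12, 3.12]. Speed limits (rad/s): [2.57, 2.57, 3.14, 3.14, 3.14, 3.14].

INTERFACE

Orientations are given as a unit quaternion [w, x, y, z].
In Python, from rig import bot, eyes gives the robot as it stands. Calls block until the motion is done:
- bot.goto(position, orientation): joint-space move of the TCP to a pose.
- bot.line_to(position, rot=None, rate=150): straight line of the TCP; rot=None keeps the orientation; rate is the mean speed in mm/s.
- bot.set_joints(angles): joint-space move.
- bot.set_gripper(opening, effort=None): opening from 0.0 (shut) to 1.0 (fully open); effort is the grip in N (None keeps the last); returns when the fingers have stopped.
- bot.hold(seconds).
- bot.solve_ik(position, orientation): joint angles nearest the present ones, or None.
- bot.sense(): the state.
- eyes.get_image(name): name is "scene" or "side" or "wrist"; returns a dict with "pixels" (384x512x3 uint8, red, green, blue), "fx", "fy", "cx", "cy" (pixels), "R" (3x3) and "t" (3): a world point X has camera coordinates R X + t. Camera axes: x right, y down, z forward; pixel columns grow to the right and rows downward; lengths in mm; the calibration is good to about 2 mm. A picture is of the moment at which its call begins. There is no depth.
A pose or a line that the arm cannot do raises bot.IKError and nothing moves.
- bot.sign_off(): hands the job in; it is judged then, once.
The state is a dict: "time": time; "qpos": joint angles; "dq": joint speeds; "joint_efforts": joint torques, N m; "position": TCP position; "eef_rot": TCP orientation; "contact_force": force on the tool from outside, world axes, zero at the start; "moment": the same for the moment, N m; "finger_gap": opening from 0.0 (shut) to 1.0 (fully open); "gripper_force": force on a finger pad.
Only numpy, scipy, OpenCV 4.12 (cv2) and the standard library are available. Lean on these libraries where they do the work, as an engineer would, in place of code of your own. Each camera call takes 0.05 s, during which the arm holds its last target. There are 200 camera calls.

TASK

Set the blue air-dryer canister gently upright on the black rubber service pad, all of its foot on the pad, and let go of it. Then put the lid with the orange handle into it, its two lugs going down through the two notches in the rim, and turn it clockwise (seen from above) to the half-way position, with the handle in line with the two yellow marks, so that the lid is caught but still vents; never turn it on over the click towards the red lock marks. Finish while still gripping the handle and holding the lid there, with the canister still upright on the pad and the tape roll, screwdriver and blue bin left where they were.

Things in the scene. Friction and masses are not known exactly. Their poses are not given: they have to be found in the camera images.
- pad: Black rubber service pad, a fixed flat square 150 x 150 mm, 8 mm thick. Origin at the centre of its underside (on the bench); x and y along its sides.
- canister_mid (a point): Centre (half-way up) of the loose blue canister: a round can 64 mm in outer diameter, 100 mm tall, about 0.5 kg, open at the top, standing upright; z up along its axis. Nothing sticks out of its sides, so it can be taken round its walls from above.
- canister_foot (a point): Centre of the canister's underside, 50 mm below canister_mid, same axes. The canister and the lid are alike after half a turn.
- half_mark: The two yellow half-way marks on the rim, part of the canister. Origin at its underside's centre; x runs through both marks, 40 degrees clockwise from canister x (the notches). A lug lowered through a notch meets a stop if turned anticlockwise; clockwise it turns freely, meets a 2 mm click bump at 45 to 50 degrees, counts as clicked at 57 and locks at 80 (red marks).
- lid_grip (a point): Grip point of the loose lid, on its axis, 12 mm below the top of its orange bar handle. The handle is 46 mm long along lid x, 12 mm thick (lid y) and 34 mm tall, on a black flange 54 mm in diameter whose top is 22 mm below this point; take it from above across its thickness. z up. The lid, about 0.1 kg, stands on the bench on its plug.
- lid_base (a point): Centre of the lid's underside, 52 mm below lid_grip, same axes. Plug 45 mm in diameter, its lower 6 mm tapering to 36. Two steel lugs along +x and -x (in line with the handle) reach 27.8 mm from the axis, 9 mm wide, 7 to 14 mm above this point. With the lugs on the ledge this point is 76 mm above the canister's underside, the flange 2 mm above the rim; in the channel it can rise 4 mm.
- tape_mid (a point): Centre of a loose yellow tape roll, 90 mm in diameter, 25 mm high, lying flat. Leave alone.
- driver_grip (a point): Handle of a loose screwdriver lying on the bench. Leave alone.
- bin_mid (a point): Centre of a loose open blue bin, 100 x 130 x 60 mm. Leave alone.
- canister_rim (a point): Centre of the canister's mouth, level with the rim's top, 50 mm above canister_mid, same axes. The metal rim plate, 6 mm thick, has a round mouth 49 mm in diameter with two opposite notches about 14 mm wide on the canister's +x and -x sides. From each notch an 11 mm high channel runs clockwise (seen from above) under the plate; its floor, a ledge, is 17 mm below the rim's top.
There are look-alikes about, which are no part of the job. Of the things shaped like the part that bears lid_grip, the black one is meant.

How it is judged (in metres and radians):
On the way, in this order (a step that is already met when the one before it is completed fails the run):
1. the canister stands upright on the pad, let go (x of canister_foot in the frame of pad between -0.046 and 0.046 m and y of canister_foot in the frame of pad between -0.046 and 0.046 m and z of canister_foot in the frame of pad between 0.004 and 0.012 m and angle between canister_mid's own z axis and vertical below 0.09 rad and contact force between the fingers and canister below 0.2 N and contact force between canister and pad above 1.5 N and linear speed of canister below 0.03 m/s), for 0.2 s.
2. the lid's lugs have gone down through the notches to the channel (z of lid_base in the frame of canister_foot between 0.07 and 0.0835 m and x of lid_base in the frame of canister_foot between -0.006 and 0.006 m and y of lid_base in the frame of canister_foot between -0.006 and 0.006 m and angle between the x axis of lid_base and the x axis of canister_mid, either way round below 0.3 rad), for 0.1 s.
At the end, for the whole second after the job is handed in: Canister upright (5 degrees) on the pad, foot within 46 mm of pad centre along both sides; lid's lugs in the channel (lid_base 70-83.5 mm above canister foot, 6 mm off axis, 9 degrees tilt); handle within 9 degrees of the yellow marks; fingers grip lid over 2 N, not the canister; all still (x of canister_foot in the frame of pad between -0.046 and 0.046 m and y of canister_foot in the frame of pad between -0.046 and 0.046 m and z of canister_foot in the frame of pad between 0.004 and 0.012 m and angle between canister_mid's own z axis and vertical below 0.09 rad and z of lid_base in the frame of canister_foot between 0.07 and 0.0835 m and x of lid_base in the frame of canister_foot between -0.006 and 0.006 m and y of lid_base in the frame of canister_foot between -0.006 and 0.006 m and angle between the x axis of lid_base and the x axis of half_mark, either way round below 0.16 rad and angle between lid_base's own z axis and vertical below 0.15 rad and contact force between the fingers and lid above 2 N and contact force between the fingers and canister below 0.5 N and contact force between canister and pad above 1.5 N and angular speed of lid below 0.15 rad/s and linear speed of lid below 0.02 m/s); the arm keeps its last pose, push and grip.
It fails at once if the lid is turned on over the click (more than 57 degrees from the notches) (z of lid_base in the frame of canister_foot between 0.07 and 0.0835 m and x of lid_base in the frame of canister_foot between -0.006 and 0.006 m and y of lid_base in the frame of canister_foot between -0.006 and 0.006 m and angle between the x axis of lid_base and the x axis of canister_mid, either way round above 0.995 rad).
It fails at once if the canister is tipped over (more than 25 degrees) (angle between canister_mid's own z axis and vertical above 0.44 rad).
It fails at once if the canister is dropped (moves faster than 0.4 m/s out of the fingers, a fall of about 8 mm) (contact force between the fingers and canister below 0.1 N and linear speed of canister above 0.4 m/s).
It fails at once if a bystander is moved by more than 30 mm (distance of any of tape_mid, driver_grip, bin_mid from where it was at the start of the episode above 0.03 m).
It also fails if it takes over 67 s, if anything falls off the work surface, if the arm or the gripper's body presses on something with over 40 N, if the wrist force passes 120 N, or if a joint passes its speed limit or range.

## Working session

There is one attempt and no reset: what is moved stays moved. The work goes in short steps, each a Python script; the robot and the scene stay as the last script left them, time stands still between calls to the robot, and variables do not carry over. Pictures are saved under pics/ and viewed, at most 10 in all, crops included, and the job is handed in when it is done.

```bash
mkdir -p pics; ls
python3 - <<'E'
from rig import bot, eyes
import cv2,pickle
d={}
for n in("scene","side","wrist"):
    d[n]=eyes.get_image(n); cv2.imwrite(f"pics/{n}0.png",d[n]["pixels"][:,:,::-1])
    print(n,d[n]["fx"],d[n]["cx"],d[n]["cy"],d[n]["R"],d[n]["t"])
pickle.dump(d,open("im0.pkl","wb"))
s=bot.sense(); print(s)
E
```

```text
pics
scene 454.0376897476172 260.6606004309677 191.02490104638972 [[-0.54754092  0.83670785 -0.01090498]
 [ 0.71610045  0.46179398 -0.52339896]
 [-0.43289616 -0.29439141 -0.85201797]] [ 302.59956558 -404.36369898 1585.2054352 ]
side 402.2904255823778 254.50438835368183 182.63192571924282 [[ 0.70210266 -0.71202991 -0.00807791]
 [-0.45464404 -0.43951668 -0.77467663]
 [ 0.54804256  0.5475751  -0.63230599]] [-398.49081019  360.45012926  676.16419932]
wrist 339.1495934204798 257.1779390995692 190.628628194093 [[ 3.73312728e-01  9.27705528e-01 -2.44904130e-04]
 [ 8.94878159e-01 -3.60033223e-01  2.63759660e-01]
 [ 2.44603121e-01 -9.86839976e-02 -9.64588400e-01]] [-548.33096504  -34.31084474  377.82512045]
{'time': 0.15, 'qpos': array([ 9.86211018e-01,  2.59183928e-01,  1.53581291e+00,  2.23915235e-05,
        1.34798882e+00, -2.02765367e-01]), 'dq': array([ 6.45136738e-04, -1.41603230e-03, -2.50604229e-03,  3.90139215e-04,
        3.78399506e-05,  6.54449036e-04]), 'joint_efforts': array([ 1.72082273e-03, -4.46382594e+01, -2.90823251e+01, -1.85945059e-04,
        8.30420031e-03,  4.14484532e-06]), 'position': array([204.65661588, 510.06216664, 213.9687317 ]), 'eef_rot': array([-2.77250127e-04,  1.89754803e-01,  9.81831263e-01, -6.39035952e-04]), 'contact_force': array([ 0.40808915, -0.38250067, -0.70658174]), 'moment': array([-0.00260097, -0.01468961,  0.02885556]), 'gripper_force': 0.0, 'finger_gap': 0.9990140033995584}
```

View pics/scene0.png

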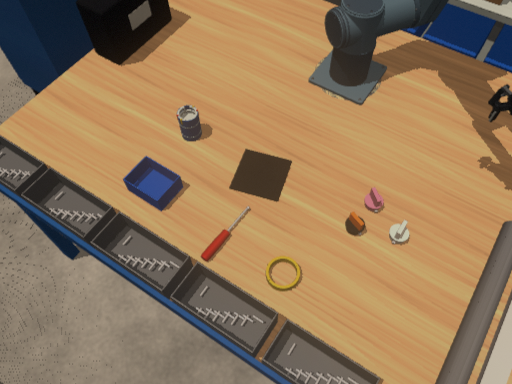

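View pics/side0.png

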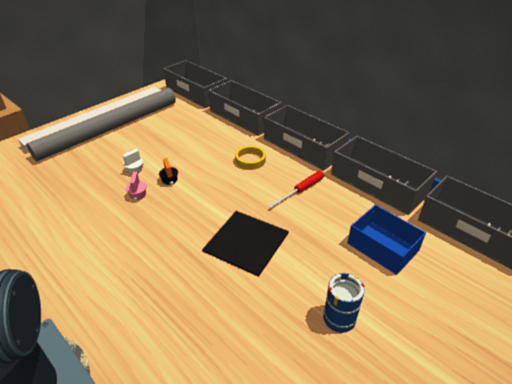

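The scene view shows the canister at about (190,123), its rim at (188,110), the pad at (261,174) and the black lid at (355,223). The side view has the canister at (343,305), the pad at (246,243) and the lid at (169,174). The pink and white ones are look-alikes.

```bash
cat > h.py <<'E'
import numpy as np, cv2
from rig import bot, eyes
from scipy.spatial.transform import Rotation as Ro
def ray(im,uv,z):
    "cast pixels onto world plane z"
    uv=np.atleast_2d(uv).astype(float)
    d=np.c_[(uv[:,0]-im["cx"])/im["fx"],(uv[:,1]-im["cy"])/im["fy"],np.ones(len(uv))]@np.array(im["R"])
    c=-np.array(im["R"]).T@im["t"]
    return c+d*((z-c[2])/d[:,2])[:,None]
def proj(im,X):
    p=np.array(im["R"])@np.asarray(X,float)+im["t"]
    return np.array([im["fx"]*p[0]/p[2]+im["cx"],im["fy"]*p[1]/p[2]+im["cy"]])
def down(yaw):
    "tool down, closing line (tool y) at world angle yaw (mod pi)"
    c,s=np.cos(yaw),np.sin(yaw)
    y=np.array([c,s,0]);z=np.array([0,0,-1.]);x=np.cross(y,z)
    q=Ro.from_matrix(np.c_[x,y,z]).as_quat(); return np.r_[q[3],q[:3]]
def yawnow():
    q=bot.sense()["eef_rot"]; y=Ro.from_quat(np.r_[q[1:],q[0]]).as_matrix()[:,1]
    return np.arctan2(y[1],y[0])
def best(p,yaw):
    "of the two equal half-turn grasps the one with last joint nearest zero"
    o=[]
    for k in(0,np.pi):
        j=bot.solve_ik(p,down(yaw+k))
        if j is not None:o.append((abs(j[5]),yaw+k))
    return min(o)[1]
def snap(name,n="wrist"):
    im=eyes.get_image(n); cv2.imwrite(f"pics/{name}.png",im["pixels"][:,:,::-1]); return im
E
python3 - <<'E'
from h import *
import pickle
d=pickle.load(open("im0.pkl","rb"))
for n,rim,base,lid,pad in(("scene",(188.5,110),(191,134),(355.5,225),(261,174)),("side",(345.5,286),(342,322),(169,178),(246,243))):
    im=d[n]; print(n,ray(im,rim,100),ray(im,lid,20),ray(im,pad,8))
    hsv=cv2.cvtColor(im["pixels"],cv2.COLOR_RGB2HSV)
    m=(hsv[...,2]<60).astype(np.uint8)
    k,lab,st,ce=cv2.connectedComponentsWithStats(m)
    l=lab[int(pad[1]),int(pad[0])]
    c=cv2.findContours((lab==l).astype(np.uint8),0,2)[0][0]
    b=cv2.approxPolyDP(c,0.03*cv2.arcLength(c,True),True)[:,0]
    P=ray(im,b,8)[:,:2]; print("pad",P.mean(0),P,[np.degrees(np.arctan2(*(P[1]-P[0])[::-1]))])
    o=((hsv[...,0]<14)&(hsv[...,0]>5)&(hsv[...,1]>210)&(hsv[...,2]>120)).astype(np.uint8)
    k,lab,st,ce=cv2.connectedComponentsWithStats(o); print([(st[i].tolist(),ce[i].round(1).tolist()) for i in range(1,k) if st[i][4]>15])
E
```

```text
scene [[ 489.2085566  -301.78552271  100.        ]] [[521.36476852 293.36648254  20.        ]] [[514.44210347 -23.68283612   8.        ]]
pad [-178.59001156  487.76525163] [[-191.98386799  478.78334289]
 [-155.7878867   480.34371303]
 [-163.82799249  501.10367149]
 [-196.47115125  494.17999108]
 [-184.87915936  484.41553966]] [np.float64(2.4684315933489605)]
[]
side [[ 500.50900827 -297.38039758  100.        ]] [[517.36347176 278.48875406  20.        ]] [[505.24472274 -33.95096003   8.        ]]
pad [509.46640268 -28.81333158] [[ 558.8539897    60.10981312]
 [ 422.25711057   20.96849993]
 [ 459.1831147  -117.44036777]
 [ 597.57139576  -78.89127158]] [np.float64(-164.01054732625587)]
[([164, 161, 8, 16, 49], [167.9, 169.9])]
```

```bash
python3 - <<'E'
from h import *
p=[520,285,170]; bot.goto(p,down(best(p,0.3))); im=snap("lid1"); print(bot.sense()["time"])
import pickle; d={"lid":im}
p=[497,-300,215]; bot.goto(p,down(best(p,0.3))); d["can"]=snap("can1"); print(bot.sense()["time"],bot.sense()["qpos"],proj(d["can"],p))
pickle.dump(d,open("im1.pkl","wb"))
E
python3 -c "
import cv2
cv2.imwrite('pics/both1.png',cv2.hconcat([cv2.resize(cv2.imread('pics/'+n+'1.png'),(400,300),interpolation=3) for n in('lid','can')]))"
```

```text
1.65
3.8083 [-7.33398916e-01  3.13060168e-01  1.45936785e+00  2.59991517e-04
  1.36939096e+00 -1.03490410e+00] [255.94712008 233.97938012]
```

View pics/lid1.png

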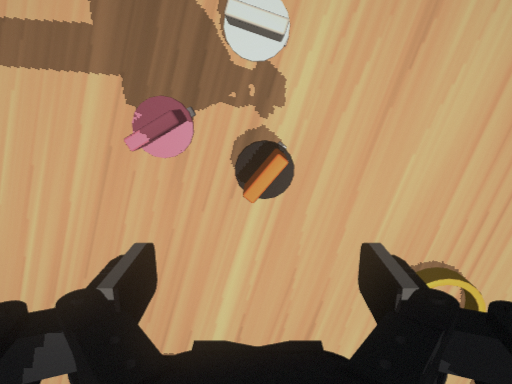

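View pics/can1.png

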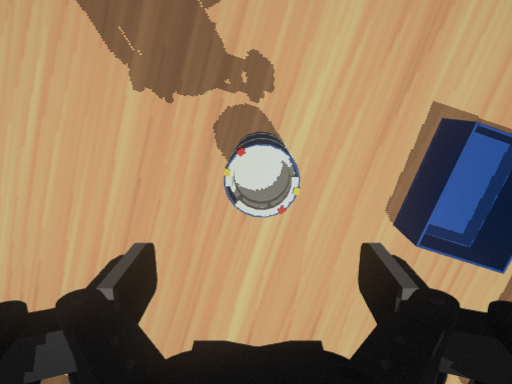

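The lid view shows the orange bar running from (249,200) to (283,158) on a black flange at (265,169). In the canister view the rim centre is near (262,181), with yellow marks at (227,172) and (297,191) and red marks at (241,152) and (282,210).

```bash
cat >> h.py <<'E'
def blobs(im,h0,h1,smin,vmin,c,r,amin=3):
    hsv=cv2.cvtColor(im["pixels"],cv2.COLOR_RGB2HSV); h,s,v=cv2.split(hsv)
    yy,xx=np.mgrid[:h.shape[0],:h.shape[1]]
    hm=(h>=h0)&(h<=h1) if h0<=h1 else (h>=h0)|(h<=h1)
    m=(hm&(s>smin)&(v>vmin)&(np.hypot(xx-c[0],yy-c[1])<r)).astype(np.uint8)
    k,lab,st,ce=cv2.connectedComponentsWithStats(m)
    i=[j for j in range(1,k) if st[j][4]>=amin]
    return sorted(((st[j][4],ce[j]) for j in i),key=lambda t:-t[0]),lab,m
def canister(im,c,r,zrim):
    o=[]
    for nm,a in(("yel",(18,32,130,120)),("red",(172,6,150,100))):
        b,_,_=blobs(im,*a,c,r); print(nm,[(int(n),x.round(1).tolist()) for n,x in b])
        P=ray(im,[b[0][1],b[1][1]],zrim)[:,:2]; d=P[1]-P[0]
        o.append((P.mean(0),np.arctan2(d[1],d[0])%np.pi,np.hypot(*d))); print(nm,P.mean(0).round(1),np.degrees(o[-1][1]).round(1),o[-1][2].round(1))
    return o
def handle(im,c,r,ztop,vmin=170):
    _,_,m=blobs(im,3,16,170,vmin,c,r)
    k,lab,st,ce=cv2.connectedComponentsWithStats(m); j=1+np.argmax(st[1:,4])
    pts=np.argwhere(lab==j)[:,::-1]; P=ray(im,pts,ztop)[:,:2].astype(np.float32)
    (cx,cy),wh,a=cv2.minAreaRect(P); B=cv2.boxPoints(((cx,cy),wh,a))
    e=max((B[1]-B[0],B[2]-B[1]),key=lambda t:np.hypot(*t))
    print("handle",round(cx,1),round(cy,1),wh,np.degrees(np.arctan2(e[1],e[0])%np.pi),len(pts))
    return np.array([cx,cy]),np.arctan2(e[1],e[0])%np.pi
E
python3 - <<'E'
from h import *
import pickle
d=pickle.load(open("im1.pkl","rb"))
canister(d["can"],(262,181),42,100)
for v in (120,170,200): handle(d["lid"],(266,178),50,64,v)
im=d["lid"];print(im["pixels"][170:184,258:272:3].tolist()[::6])
g=cv2.cvtColor(im["pixels"],cv2.COLOR_RGB2HSV)[...,2]
# black flange circle, z=30
_,m=cv2.threshold(g,70,1,1);yy,xx=np.mgrid[:384,:512];m[np.hypot(xx-265,yy-170)>36]=0
(c,r)=cv2.minEnclosingCircle(np.argwhere(m)[:,::-1].astype(np.float32));print("flange",c,r,ray(im,c,30))
E
```

```text
yel [(35, [226.1, 171.8]), (31, [296.1, 190.9])]
yel [ 501.2 -299.4] 1.6 60.6
red [(38, [240.4, 151.3]), (29, [281.3, 210.0])]
red [ 501.1 -299.4] 141.4 60.8
handle 524.2 290.9 (45.178123474121094, 11.64194107055664) 67.3204 349
handle 524.4 290.6 (44.70717239379883, 11.024053573608398) 67.34656 302
handle 524.4 290.2 (43.6456184387207, 9.48603630065918) 67.22352 149
[[[99, 54, 29], [101, 55, 29], [186, 96, 48], [202, 133, 66], [201, 136, 67]], [[150, 79, 41], [201, 128, 62], [201, 135, 66], [202, 140, 71], [202, 143, 72]], [[202, 135, 67], [203, 140, 70], [202, 142, 71], [202, 143, 72], [202, 122, 60]]]
flange (263.7227478027344, 169.00120544433594) 29.000219345092773 [[523.74435355 291.39286654  30.        ]]
```

Run:
```python
from h import *
x,y=501.2,-299.4
P=lambda *a:print(*a,{k:np.round(bot.sense()[k],2).tolist() for k in("time","position","contact_force","finger_gap","gripper_force")},round(bot.sense()["qpos"][5],2))
q=down(yawnow()); print(np.degrees(yawnow()))
bot.line_to([x,y,150],q); bot.line_to([x,y,63],rate=120); P("at")
bot.set_gripper(0.6,40); P("grip")
bot.line_to([x,y,110],rate=80); P("up"); bot.hold(.1); f0=bot.sense()["contact_force"][2]
bot.line_to([510,-29,110],rate=180); 
bot.line_to([510,-29,75],rate=80); bot.hold(.2); f0=bot.sense()["contact_force"][2]; P("pre")
z=75
while z>67:
    z-=.5; bot.line_to([510,-29,z],rate=20); f=bot.sense()["contact_force"][2]
    if f-f0>2.5: break
P("down")
```

```text
17.271992129199344
at {'time': 5.27, 'position': [501.8, -299.96, 63.93], 'contact_force': [0.24, -0.2, 0.04], 'finger_gap': 1.0, 'gripper_force': 0.0} -1.03
grip {'time': 5.62, 'position': [501.65, -300.06, 64.59], 'contact_force': [-2.63, -0.08, 4.65], 'finger_gap': 0.73, 'gripper_force': 43.09} -1.03
up {'time': 6.36, 'position': [500.86, -299.07, 109.56], 'contact_force': [0.77, 0.62, -5.29], 'finger_gap': 0.73, 'gripper_force': 45.14} -1.03
pre {'time': 8.89, 'position': [510.4, -29.14, 75.49], 'contact_force': [0.13, 0.85, -4.97], 'finger_gap': 0.73, 'gripper_force': 45.2} -0.58
down {'time': 10.39, 'position': [510.09, -29.03, 72.65], 'contact_force': [-3.63, 0.4, 5.22], 'finger_gap': 0.74, 'gripper_force': 46.09} -0.58
```

Run:
```python
from h import *
import pickle
bot.set_gripper(1.0); bot.hold(.4)
bot.line_to([510,-29,215],rate=150); bot.hold(.2); im=snap("can2"); pickle.dump(im,open("can2.pkl","wb"))
c=proj(im,[510,-29,108]); print(c,bot.sense()["time"]); 
canister(im,c,48,108)
```

```text
[257.96981704 182.56902074] 12.5
yel [(45, [221.1, 171.6]), (34, [294.0, 191.5])]
yel [509.7 -28.3] 1.6 61.0
red [(44, [235.7, 150.5]), (32, [278.6, 211.1])]
red [509.5 -28.2] 141.7 61.0
```

View pics/can2.png

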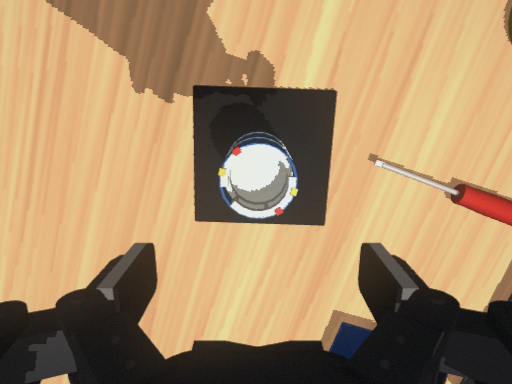

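The canister now stands upright near the pad centre, at (258,181), with its yellow marks at (221,172) and (294,192). Next I'll grasp the lid.

Run:
```python
from h import *
P=lambda *a:print(*a,{k:np.round(bot.sense()[k],2).tolist() for k in("time","position","contact_force","finger_gap","gripper_force")},round(bot.sense()["qpos"][5],2))
r=np.radians
for k in(0,180):
    print(k,[None if (j:=bot.solve_ik(p,down(r(a+k)))) is None else round(j[5],2) for p,a in(([524.3,290.7,43],157.3),([509.6,-28.3,150],131.6),([509.6,-28.3,127],91.6))])
x,y=524.2,290.7
a=best([x,y,43],r(157.3)); print(np.degrees(a))
bot.goto([x,y,150],down(a)); bot.set_gripper(.45,60)
bot.line_to([x,y,80],rate=150); bot.line_to([x,y,43],rate=60); P("at")
bot.set_gripper(0,60); P("grip")
bot.line_to([x,y,205],rate=120); P("up")
snap("lid3"); print(np.degrees(yawnow()))
```

```text
0 [np.float64(-2.43), np.float64(-2.57), np.float64(-1.87)]
180 [np.float64(0.72), np.float64(0.57), np.float64(1.27)]
337.3
at {'time': 15.65, 'position': [524.32, 290.76, 42.98], 'contact_force': [-0.51, 0.17, -0.45], 'finger_gap': 0.45, 'gripper_force': 0.0} 0.72
grip {'time': 16.02, 'position': [524.47, 290.88, 43.6], 'contact_force': [-0.96, 0.47, 3.08], 'finger_gap': 0.11, 'gripper_force': 58.79} 0.72
up {'time': 17.52, 'position': [523.71, 290.49, 204.04], 'contact_force': [-0.0, -1.74, -1.2], 'finger_gap': 0.11, 'gripper_force': 58.61} 0.72
-22.702452593655035
```

View pics/lid3.png

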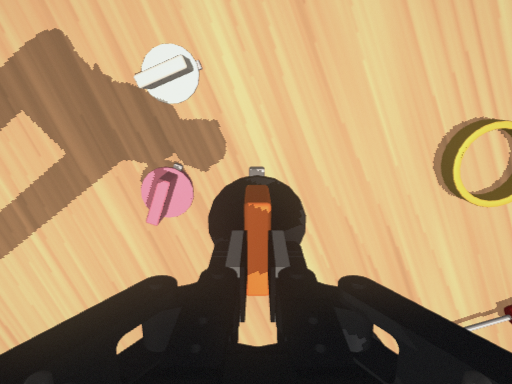

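The lid is gripped square, with the handle at (257,240) and the front lug tip at (257,167). Now I'll check the lid's offset in the grasp and move over the canister.

Run:
```python
from h import *
import pickle
im=eyes.get_image("wrist"); s=bot.sense(); p=s["position"]; b=p[2]-43.5
g=cv2.cvtColor(im["pixels"],cv2.COLOR_RGB2HSV)[...,:]
# lug tip: low saturation above flange
yy,xx=np.mgrid[:384,:512]; m=(g[...,1]<70)&(abs(xx-257)<16)&(yy>150)&(yy<185)
pt=np.argwhere(m); tip=(pt[:,1].mean(),pt[:,0].min()); print(tip)
D=ray(im,tip,b+14)[0]-p; a=yawnow(); hx=np.array([-np.sin(a),np.cos(a)])
print("along",D[:2]@hx,"across",D[:2]@np.array([np.cos(a),np.sin(a)]))
# flange circle at z=b+30: left/right extents and top
m=((g[...,2]<60)&(yy>150)&(yy<215)&(abs(xx-257)<52)).astype(np.uint8)
c=np.argwhere(m)[:,::-1]; top=c[c[:,1].argmin()]; ed=ray(im,[(c[c[:,1]==y,0]) .min()*1. if 0 else ((c[c[:,1]==y,0]).min(),y) for y in range(185,212,3)]+[((c[c[:,1]==y,0]).max(),y) for y in range(185,212,3)],b+30)[:,:2]
from scipy.optimize import least_squares
r=least_squares(lambda t:np.hypot(*(ed-t[:2]).T)-t[2],[*p[:2],27]).x; d=r[:2]-p[:2]
print("flange",r,"along",d@hx,"across",d@np.array([np.cos(a),np.sin(a)]))
bot.line_to([509.6,-28.3,205],down(np.radians(131.6+180)),rate=180); print(bot.sense()["position"],bot.sense()["time"],np.degrees(yawnow()))
```

```text
(np.float64(258.3348416289593), np.int64(167))
along 27.913586616854356 across 1.327215558094217
flange [524.19026466 291.37130045  25.00922853] along 0.9132241518309763 across 0.04973521208677975
[509.57749903 -27.613776   204.97509764] 19.55 -48.34361229394496
```

Run:
```python
from h import *
P=lambda *a:print(*a,{k:np.round(bot.sense()[k],2).tolist() for k in("time","position","contact_force","moment")})
x,y=509.6,-28.3
bot.line_to([x,y,155],rate=100); bot.hold(.2); P("hover"); f0=bot.sense()["contact_force"]
z=155
while z>125:
    z-=1; bot.line_to([x,y,z],rate=30); s=bot.sense(); d=s["contact_force"]-f0
    if z%5==0: P(z)
    if d[2]>6 or np.hypot(*d[:2])>8: break
P("stop",z); snap("ins")
```

```text
hover {'time': 20.4, 'position': [510.15, -28.41, 155.78], 'contact_force': [-0.1, -0.07, -1.44], 'moment': [-0.0, 0.02, 0.0]}
150 {'time': 21.65, 'position': [509.53, -28.27, 149.91], 'contact_force': [-0.21, -0.48, -0.96], 'moment': [0.01, -0.06, -0.0]}
145 {'time': 22.9, 'position': [509.55, -28.29, 144.93], 'contact_force': [-0.44, -0.22, -0.66], 'moment': [-0.02, 0.01, 0.0]}
140 {'time': 24.15, 'position': [509.55, -28.29, 139.93], 'contact_force': [-0.44, -0.44, 0.03], 'moment': [0.02, 0.0, -0.04]}
135 {'time': 25.4, 'position': [509.54, -28.28, 134.91], 'contact_force': [0.04, -0.25, -0.34], 'moment': [-0.03, -0.07, 0.01]}
130 {'time': 26.65, 'position': [509.55, -28.27, 129.94], 'contact_force': [0.6, -0.05, -1.67], 'moment': [0.01, 0.02, 0.08]}
stop 126 {'time': 27.65, 'position': [510.3, -28.73, 127.34], 'contact_force': [-2.22, -0.9, 9.27], 'moment': [-0.04, 0.45, -0.05]}
```

View pics/ins.png

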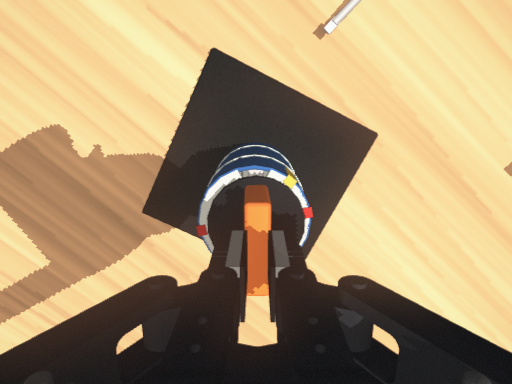

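The lid is seated: the flange is just above the rim at (257,215), and the yellow mark is at (290,181), clockwise of the handle. I'll raise it 1.5 mm and turn it 40° clockwise.

Run:
```python
from h import *
import pickle
P=lambda *a:print(*a,{k:np.round(bot.sense()[k],2).tolist() for k in("time","position","contact_force","moment")})
x,y=509.6,-28.3
bot.line_to([x,y,128.5],rate=30); bot.hold(.2); P("lift")
for a in range(5,45,5):
    bot.line_to([x,y,128.5],down(np.radians(311.6-a)),rate=30); s=bot.sense()
    if abs(s["moment"][2])>0.8: print("moment",a); break
    if a%10==0: P(a,np.degrees(yawnow()).round(1))
bot.hold(.3); P("end",np.degrees(yawnow()))
im=snap("fin"); pickle.dump(im,open("fin.pkl","wb")); c=proj(im,[x,y,108])
for nm,a in(("yel",(18,32,130,120)),("red",(172,6,150,100))):
    b,_,_=blobs(im,*a,c,62)
    for n,u in b: 
        v=ray(im,u,108)[0,:2]-[x,y]; print(nm,n,u.round(),np.hypot(*v).round(1),np.degrees(np.arctan2(v[1],v[0])).round(1))
```

```text
lift {'time': 28.15, 'position': [509.32, -28.18, 128.06], 'contact_force': [-0.81, -0.32, -0.64], 'moment': [-0.05, 0.05, -0.02]}
10 -58.2 {'time': 28.65, 'position': [509.58, -28.3, 128.44], 'contact_force': [-0.07, 0.21, -1.6], 'moment': [0.02, -0.06, -0.01]}
20 -68.1 {'time': 29.15, 'position': [509.58, -28.3, 128.49], 'contact_force': [-0.12, -0.79, -1.29], 'moment': [0.02, -0.01, 0.04]}
30 -78.1 {'time': 29.65, 'position': [509.61, -28.29, 128.51], 'contact_force': [-0.55, 0.55, -1.07], 'moment': [0.02, -0.01, 0.04]}
40 -88.1 {'time': 30.15, 'position': [509.57, -28.28, 128.5], 'contact_force': [0.45, -1.12, -0.86], 'moment': [-0.06, 0.03, 0.02]}
end -88.32221177579669 {'time': 30.45, 'position': [509.6, -28.3, 128.5], 'contact_force': [-0.29, -0.48, -0.85], 'moment': [0.01, -0.04, -0.06]}
yel 141 [255. 167.] 31.3 1.5
red 123 [291. 180.] 30.8 -37.8
```

View pics/fin.png

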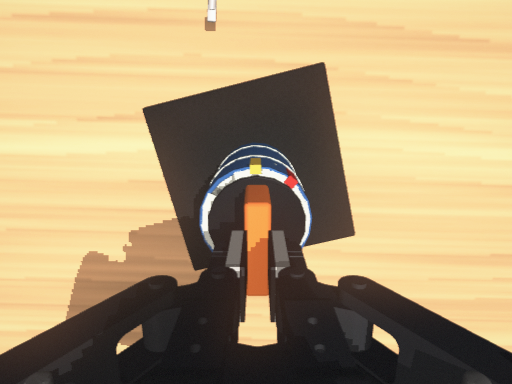

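The handle at (258,240) lines up with the yellow mark at (255,167): 1.7° against 1.5°. The lid is held clear of the ledge and everything is still, so I'll hand in.

```bash
python3 -c "
from rig import bot
bot.hold(.3); print(bot.sign_off())"
```

```text
the job is handed in; nothing more can be done
None
```

I handed the job in (the sign-off returned no verdict) with the canister upright on the pad and the gripper holding the lid, lugs in the channel, at the half-way position: handle within about 0.2° of the yellow marks, not turned over the click.

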